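# Pack the transit rack and hold its cover plate over the threaded posts

### The arm

A 6-joint arm with a two-finger parallel gripper is mounted at the origin on a cart in front of the work surface, level with it; the furniture and walls round the work are solid. World frame = base frame: x ahead of the robot, y to its left, z up, the work surface at z = 0. Lengths are in m, angles in rad, forces in N, time in s.
With the tool pointing down it reaches from about 0.35 to 0.975 m from the base axis. Payload 4.9 kg.
Tool frame: the origin (TCP) lies at the very end of the fingers, on their centre line; the grasp point (between the pads) lies 19 mm behind it; z points along the fingers, y is the line along which they close (so a half turn about z gives the same grasp; the last joint's range is limited). The gripper opens to 85 mm and grips with 20 to 120 N. Pads are 22 mm wide; open, the fingers measure 114 mm over their backs; the gripper's body (76 mm by 85 mm) begins 54 mm behind the grasp point. The pads swing forward as they close: fully open they stand 13 mm farther back than shut.
Start: joints at [-1.457, 0.053, 1.613, -0, 1.476, -0.119], TCP at [0.144, -0.608, 0.231] pointing down, gripper open.
Joint ranges: [-3.01, 3.01], [-1.01, 2.22], [0.06, 2.58], [-1.02, 4.17], [0.09, 2.62], [-3.14, 3.14]. Speed limits (rad/s): [2.57, 2.57, 3.14, 3.14, 3.14, 3.14].

### API

Orientations are given as a unit quaternion [w, x, y, z].
In Python, from plant import manip, vision, order gives the robot as it stands.
- The arm moves only by the tool play_rows, never from a script. Its argument "steps" is a list that holds one entry, the list of rows, each a list of 6 numbers: the shift along the tool's x, y, z in mm, then the turn, a rotation vector about the tool's x, y, z in degrees. A call has 1 to 12 rows; each row is the pose to reach, as a shift and turn from the pose commanded when the call began, along the tool's axes at that moment; what a row does not reach only later rows make up. A row lasts 1/12 s, in which the tool goes at most 41.7 mm and 7.16 degrees, less where a joint would pass 70% of its speed; a pose out of reach is approached as far as the arm can. A call with a gripper value outside its range is refused whole. "claw" is the gripper's target within -1 to 1 (fully open at 1, half-way at 0, shut at -1), set as the call begins (left out, the last holds). The fingers move at their own pace and stop on an object; the grip force is fixed at half the most. Time passes only in rows, so rows that repeat a pose let the fingers close. It gives the time, the measured TCP pose, the force, the opening and the grip force at its end, in the units of the state.
- manip.state(): the state, without advancing time (a new reading comes with each control period).
- vision.grab_frame(name): name is "side" or "top"; returns (picture, depth): 384x512x3 uint8, blue, green, red; 384x512 float32, m along the optical axis (not along the pixel's ray), 0 where there is no reading.
- vision.camera_info(name): a dict with "K" (3x3 intrinsics, pixels), "k1" (the pictures are not rectified: a ray, as slopes to the right and down, at radius r is drawn at 1 + k1 r^2 times it, then the intrinsics apply), "eye" and "orientation" of the camera in the world. Camera axes: x right, y down, z forward; pixel columns grow to the right and rows downward; lengths in m; the calibration is good to about 2 mm. A picture is of the moment at which its call begins. camera_info takes no time and is no camera call.
- order.job_done(): hands the job in; it is judged then, once.
The state is a dict: "time": time; "joint_pos": joint angles; "joint_vel": joint speeds; "joint_efforts": joint torques, N m; "tool_pos": TCP position; "tool_rot": TCP orientation; "contact_force": force on the tool from outside, world axes, zero at the start; "ft_torque": the same for the moment, N m; "gripper_width": opening from 0.0 (shut) to 1.0 (fully open); "grasp_force": force on a finger pad.
Only numpy, scipy, OpenCV 4.12 (cv2) and the standard library are available. Lean on these libraries where they do the work, as an engineer would, in place of code of your own. Each camera call takes 0.05 s, during which the arm holds its last target. There are 200 camera calls.

### The job

Pack the transit rack: set the white-capped jar and the tall reagent carton down upright (not dropped) on the floors of their pockets, either one first, beside the small carton that is already in. Then pick up the aluminium cover plate by its handle and hold it level and still about 10 mm above the four posts, touching none of them, with each of its holes centred over a threaded hole so that the screws could be put in; finish while holding it there, without setting it down. Leave the bottle, the cup and the tape where they are.

Things in the scene. Friction and masses are not known exactly. Their poses are not given: they have to be found in the camera images.
- rack: blue transit rack, fixed to the worktop (it does not move). Base plate 248 (its x) x 96 (its y) x 6 mm; on it a row along x of three open pockets, all 52 mm wide in y, whose blue walls are 4 mm thick and end 36 mm above the worktop; four round steel posts of 16 mm diameter stand at its corners, their tops 100 mm above the worktop. Origin: centre of the underside, on the worktop; z up, x along the row. Turned up to 0.3 rad from world x
- carton_pocket (a point): centre of the floor of the pocket at the rack's -x end, for the tall carton: 68 (x) x 52 (y) mm, floor 6 mm above the worktop
- jar_pocket (a point): centre of the floor of the pocket at the rack's +x end, for the jar: 52 x 52 mm, floor 6 mm above the worktop
- middle_pocket (a point): centre of the floor of the middle pocket (58 x 52 mm), in which the small carton already stands
- jar: white-capped round sample jar, 46 mm in diameter, 78 mm tall, about 0.09 kg, standing upright. Origin: centre of its underside, z up
- carton: tall white reagent carton with a green panel on one side, 40 (its own x) x 62 (its own y) x 85 mm tall, about 0.06 kg, standing upright. Origin: centre of its underside, z up. In its pocket its 62 mm side runs along the rack's x
- small_carton: small white reagent carton with a purple panel on one side, 45 x 52 x 60 mm tall, loose but already standing in the middle pocket, where it stays. Origin: centre of its underside
- cover: aluminium cover plate 252 (its x) x 100 (its y) x 5 mm, about 0.3 kg, lying flat on the worktop, with a black bridge handle on top and four through holes of 12 mm diameter near its corners (112 mm either way in x, 36 mm either way in y from the centre). The same after a half turn. Origin: centre of its underside, z up, its weight centred on it. Its yaw at the start is within 0.25 rad of world x
- cover_handle (a point): middle of the bar of the cover's handle, 40 mm above the plate's underside. The bar is 84 mm long (along the cover's x), 18 mm thick (y) and 20 mm high, so its top is 50 mm above the underside; free space of 25 mm under the bar, its legs stand at the two ends
- blue_bottle: bystander: blue wash bottle, 54 mm in diameter, 120 mm tall; origin at its underside
- cup: bystander: white specimen cup with orange lid, 60 mm in diameter, 60 mm tall; origin at its underside
- tape: bystander: roll of masking tape lying flat, 100 mm in diameter, 25 mm high; origin at its underside
- post0 (a point): centre of the top of the rack's post at its +x +y corner, at the mouth of its 7 mm threaded hole
- hole0 (a point): centre of the cover's hole at the cover's own +x +y corner, at the underside of the plate
- post1 (a point): centre of the top of the rack's post at its +x -y corner, at the mouth of its 7 mm threaded hole
- hole1 (a point): centre of the cover's hole at the cover's own +x -y corner, at the underside of the plate
- post2 (a point): centre of the top of the rack's post at its -x -y corner, at the mouth of its 7 mm threaded hole
- hole2 (a point): centre of the cover's hole at the cover's own -x -y corner, at the underside of the plate
- post3 (a point): centre of the top of the rack's post at its -x +y corner, at the mouth of its 7 mm threaded hole
- hole3 (a point): centre of the cover's hole at the cover's own -x +y corner, at the underside of the plate
Things that resemble listed ones, but are neither listed nor needed, are in the scene too. What is shaped like the jar but pink is not meant. Leave any black look-alike of the carton alone.

How it is judged:
By the outcome, as a careful person would: the job done as asked, in the order asked, and still so for the second after the job is handed in, while the arm keeps its last pose, push and grip.
It also fails if it takes over 69 s, if anything falls off the work surface, if the arm or the gripper's body presses on something with over 40 N, if the wrist force passes 120 N, or if a joint passes its speed limit or range.

## Working session

There is one attempt and no reset: what is moved stays moved. The work goes in short steps, Python scripts to look and compute and a tool call to move; the robot and the scene stay as the last step left them, time stands still between calls to the robot, and variables do not carry over. Pictures are saved under pics/ and viewed, at most 10 in all, crops included, and the job is handed in when it is done.

Besides the shell and the picture viewer there is one more tool, called after "Request:" by a JSON object that holds its "op" and its "data". play_rows: Moves the arm, as the interface text tells. Its arguments: {"type":"object","properties":{"steps":{"type":"array"},"claw":{"type":"number"}},"required":["steps"]}

```bash
ls; mkdir -p pics; cat > h.py <<'E'
import numpy as np,cv2
from plant import manip,vision,order
from scipy.spatial.transform import Rotation as R
def q2R(q): return R.from_quat([q[1],q[2],q[3],q[0]])
def cam(n):
    c=vision.camera_info(n); o=c["orientation"]; o=np.array(o,float)
    M=o if o.shape==(3,3) else q2R(o).as_matrix()
    return np.array(c["K"],float),float(c["k1"]),np.array(c["eye"],float),M
def cloud(n,save=None):
    im,d=vision.grab_frame(n); K,k1,e,M=cam(n)
    if save: cv2.imwrite(save,im)
    v,u=np.mgrid[:384,:512]
    p=np.stack([u,v],-1).reshape(-1,1,2).astype(float)
    s=cv2.undistortPoints(p,K,np.array([k1,0,0,0.])).reshape(384,512,2)
    P=np.dstack([s*d[...,None],d])@M.T+e
    P[d==0]=np.nan
    return im,P
def proj(n,X):
    K,k1,e,M=cam(n); c=(np.atleast_2d(X)-e)@M
    return cv2.projectPoints(c.reshape(-1,1,3),np.zeros(3),np.zeros(3),K,np.array([k1,0,0,0.]))[0].reshape(-1,2)
E
python3 - <<'E'
from h import *
for n in("top","side"):
    im,P=cloud(n,f"pics/{n}0.png"); np.savez(f"{n}0.npz",im=im,P=P); print(vision.camera_info(n))
print(manip.state())
E
```

```text
pics
{'K': array([[435.16891622,   0.        , 259.53486344],
       [  0.        , 435.16891622, 189.86503745],
       [  0.        ,   0.        ,   1.        ]]), 'k1': -0.11557238401717658, 'eye': array([ 0.28333296, -0.01863682,  1.41259936]), 'orientation': array([ 0.07495174, -0.68397261,  0.72171263, -0.07546254])}
{'K': array([[376.17129466,   0.        , 255.79181709],
       [  0.        , 376.17129466, 190.62566768],
       [  0.        ,   0.        ,   1.        ]]), 'k1': 0.025066079158358283, 'eye': array([ 0.34222321, -1.08606699,  0.58447065]), 'orientation': array([-0.53338408,  0.8398171 , -0.0810671 ,  0.06030579])}
{'time': 0.1, 'joint_pos': array([-1.45699320e+00,  5.33140464e-02,  1.61419976e+00, -1.66489582e-05,
        1.47602059e+00, -1.18992767e-01]), 'joint_vel': array([ 4.78659464e-04, -1.62976802e-03, -5.57179103e-03,  6.37782917e-04,
       -1.38883492e-05,  1.78741310e-03]), 'joint_efforts': array([ 1.20213004e-03, -3.94906783e+01, -3.71360421e+01, -8.82048653e-05,
        3.94303279e-03,  3.35030297e-07]), 'tool_pos': array([ 0.14411978, -0.60755193,  0.23014586]), 'tool_rot': array([-9.70888653e-04,  9.93232843e-01,  1.16136027e-01, -5.76709358e-06]), 'contact_force': array([ 0.41996585, -0.32257418, -0.48985121]), 'ft_torque': array([ 0.00492312, -0.01272666, -0.04431323]), 'grasp_force': 0.0, 'gripper_width': 1.0049582229156426}
```

View pics/top0.png

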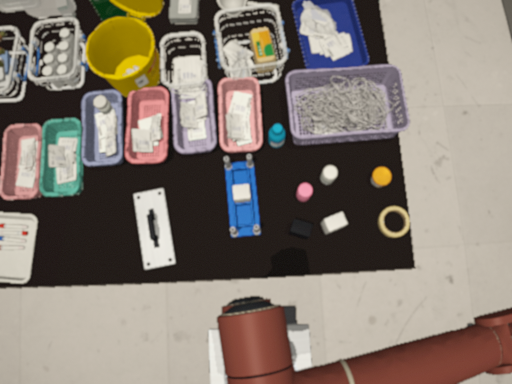

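View pics/side0.png

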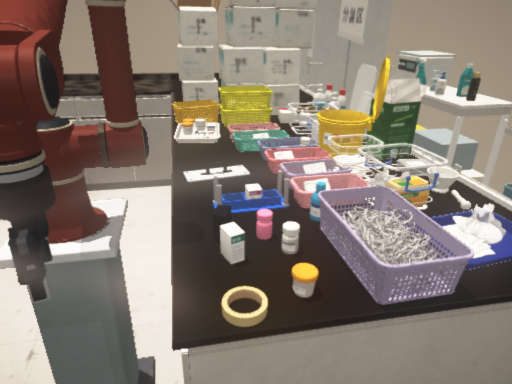

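The top view shows the cover at (154,228), the rack at (241,197), the white jar at (329,175) and the white carton at (334,222). The pink jar (304,191) and black carton (300,228) are the look-alikes. In the side view the carton (232,242) shows its green panel and the jar is at (290,237).

```bash
python3 - <<'E'
from h import *
for n in("top","side"):
    z=np.load(f"{n}0.npz"); im=z["im"]; P=z["P"]; hsv=cv2.cvtColor(im,cv2.COLOR_BGR2HSV)
    S=hsv[...,1];V=hsv[...,2]; Z=P[...,2]
    X=P[...,0];Y=P[...,1]
    def roi(c,hw): 
        m=np.zeros(Z.shape,bool); c=np.round(c).astype(int); m[max(0,c[1]-hw):c[1]+hw,max(0,c[0]-hw):c[0]+hw]=1; return m
    if n=="top":
        print("table z",np.nanmedian(Z[240:260,60:120]))
        C=dict(jar=(329,175),carton=(334,222),pink=(304,191),cup=(381,176),tape=(393,222),black=(300,228),small=(241,193),bottle=(277,133))
        W={}
        for k,c in C.items():
            r=roi(c,16 if k!="tape" else 22); zt=np.nanpercentile(Z[r&(Z>0.01)],90)
            m=r&(Z>zt-.008)&(Z<zt+.01); q=np.c_[X[m],Y[m]]
            rc=cv2.minAreaRect((q*1000).astype(np.float32))
            W[k]=q.mean(0); print(k,"ztop %.3f n %d"%(zt,m.sum()),q.mean(0).round(4),[np.round(a,1) for a in rc])
        # posts
        for c in((228,161),(250,159),(234,231),(258,230)):
            r=roi(c,7); m=r&(Z>.085)&(Z<.115); print("post",c,m.sum(),np.c_[X[m],Y[m],Z[m]].mean(0).round(4))
        r=roi((154,228),48)&(X>0)&(V>110)&(Z<.03)&(Z>-.01)
        q=(np.c_[X[r],Y[r]]*1000).astype(np.float32); print("cover",r.sum(),np.nanmedian(Z[r]),cv2.minAreaRect(q))
        r=roi((241,197),48)&(hsv[...,0]>95)&(hsv[...,0]<125)&(S>120)&(V>60)&(Z<.05)
        q=(np.c_[X[r],Y[r]]*1000).astype(np.float32); print("rack",r.sum(),cv2.minAreaRect(q))
    else:
        for c in((214,180),(286,180),(218,190),(280,195),(290,237),(232,242)):
            r=roi(c,10); print(c,np.nanmax(Z[r]).round(3), P[c[1],c[0]].round(3))
t=cv2.imread("pics/top0.png")[100:290,120:420]; cv2.imwrite("pics/c1.png",cv2.convertScaleAbs(cv2.resize(t,None,fx=2.6,fy=2.6,interpolation=cv2.INTER_CUBIC),alpha=1.3))
E
```

```text
table z 0.00015403130780378138
jar ztop 0.081 n 145 [ 0.6194 -0.2534] [array([ 619.3, -253. ]), array([43.1, 42.9]), np.float64(21.9)]
carton ztop 0.089 n 253 [ 0.4595 -0.2555] [array([ 459.9, -256.1]), array([40.3, 63.9]), np.float64(19.8)]
pink ztop 0.081 n 153 [ 0.5652 -0.1694] [array([ 565.5, -169.2]), array([42.6, 41.5]), np.float64(8.5)]
cup ztop 0.063 n 231 [ 0.6008 -0.4244] [array([ 601.2, -424. ]), array([55.6, 58.3]), np.float64(10.7)]
tape ztop 0.028 n 300 [ 0.4559 -0.4595] [array([ 456. , -459.4]), array([98.3, 95.2]), np.float64(41.9)]
black ztop 0.088 n 262 [ 0.4461 -0.1494] [array([ 446.8, -149.6]), array([62.7, 41.4]), np.float64(69.5)]
small ztop 0.069 n 225 [0.5736 0.032 ] [array([573.9,  31.7]), array([45.4, 52.7]), np.float64(5.1)]
bottle ztop 0.120 n 106 [ 0.7631 -0.1094] [array([ 770.4, -110.9]), array([60.3, 54. ]), np.float64(85.5)]
post (228, 161) 27 [0.6741 0.0725 0.0973]
post (250, 159) 24 [6.78e-01 6.00e-04 9.79e-02]
post (234, 231) 23 [0.4506 0.0618 0.0982]
post (258, 230) 26 [ 0.4546 -0.0105  0.0974]
cover 2307 0.005014885193429963 ((481.00994873046875, 326.757080078125), (261.0923767089844, 109.56047058105469), 8.769388198852539)
rack 1717 ((564.98388671875, 31.686683654785156), (257.7297058105469, 103.48538208007812), 2.920585870742798)
(214, 180) 0.102 [0.443 0.058 0.087]
(286, 180) 0.102 [ 0.671 -0.005  0.098]
(218, 190) 0.101 [ 0.448 -0.016  0.085]
(280, 195) 0.081 [0.674 0.065 0.01 ]
(290, 237) 0.08 [ 0.61  -0.271  0.051]
(232, 242) 0.087 [ 0.452 -0.291  0.067]
```

View pics/c1.png

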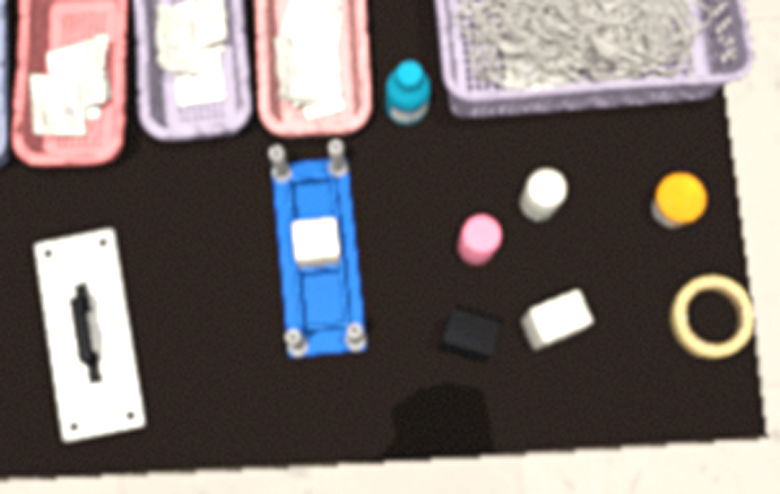

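The enlarged view matches the measurements: the rack's +x end points up in the image and the small carton is at (315,241). Post spacing is 224 x 72 mm. The rack centre is (0.5645, 0.0313) with yaw about 2.85°.

```bash
cat >> h.py <<'E'
RC=np.array([.5645,.0313]); RY=np.deg2rad(2.85)
def rk(x,y,c=RC,a=RY): return c+np.array([np.cos(a)*x-np.sin(a)*y,np.sin(a)*x+np.cos(a)*y])
def go(*T):
    """T: (x,y,z,yaw_deg of tool x). prints rows from the present pose"""
    s=manip.state(); p=np.array(s["tool_pos"]); r=q2R(s["tool_rot"])
    print("t %.2f"%s["time"],"pos",p.round(4),"yaw",np.rad2deg(np.arctan2(*r.as_matrix()[1::-1,0])).round(2),"F",np.round(s["contact_force"],1),"w %.3f g %.1f"%(s["gripper_width"],s["grasp_force"]))
    for x,y,z,a in T:
        tr=R.from_euler("z",a,degrees=True)*R.from_euler("x",180,degrees=True)
        print(np.round(r.inv().apply((np.array([x,y,z])-p)*1000),1),np.round((r.inv()*tr).as_rotvec(degrees=True),2))
E
python3 - <<'E'
from h import *
go((.6194,-.2534,.14,2.9),(.6194,-.2534,.046,2.9))
E
```

```text
t 0.10 pos [ 0.1441 -0.6076  0.2301] yaw 13.34 F [ 0.4 -0.3 -0.5] w 1.005 g 0.0
[ 544.1 -234.8   90.7] [-0.11 -0.   10.44]
[ 544.1 -234.6  184.7] [-0.11 -0.   10.44]
```

Request:
{"op": "play_rows", "data": {"steps": [[[544,-235,91,-0.1,0,10.4],[544,-235,91,-0.1,0,10.4],[544,-235,91,-0.1,0,10.4],[544,-235,91,-0.1,0,10.4],[544,-235,91,-0.1,0,10.4],[544,-235,91,-0.1,0,10.4],[544,-235,91,-0.1,0,10.4],[544,-235,91,-0.1,0,10.4],[544,-235,91,-0.1,0,10.4],[544,-235,91,-0.1,0,10.4],[544,-235,91,-0.1,0,10.4],[544,-235,91,-0.1,0,10.4]]], "claw": 1}}

```text
time: 1.1
tool_pos: [0.5414, -0.3111, 0.1547]
tool_rot: [0.001, 1.0, 0.026, -0.0]
contact_force: [0.7, -0.6, -0.8]
gripper_width: 1.004
grasp_force: 0.0
```

Request:
{"op": "play_rows", "data": {"steps": [[[80,-53,14,0,0,0],[80,-53,14,0,0,0],[80,-53,14,0,0,0],[80,-53,14,0,0,0],[80,-53,14,0,0,0]]]}}

```text
time: 1.52
tool_pos: [0.6171, -0.2555, 0.1405]
tool_rot: [0.001, 1.0, 0.026, -0.001]
contact_force: [-0.5, -1.0, 0.4]
gripper_width: 1.0
grasp_force: 0.0
```

```bash
python3 - <<'E'
from h import *
go((.6194,-.2534,.14,2.9),(.6194,-.2534,.046,2.9))
E
```

```text
t 1.52 pos [ 0.6171 -0.2555  0.1405] yaw 3.02 F [-0.5 -1.   0.4] w 1.000 g 0.0
[ 2.4 -1.9  0.5] [0.08 0.09 0.12]
[ 2.5 -2.1 94.5] [0.08 0.09 0.12]
```

Request:
{"op": "play_rows", "data": {"steps": [[[2.5,-2,30,0.1,0.1,0.1],[2.5,-2,60,0.1,0.1,0.1],[2.5,-2,85,0.1,0.1,0.1],[2.5,-2,94,0.1,0.1,0.1],[2.5,-2,94,0.1,0.1,0.1]]]}}

```text
time: 1.93
tool_pos: [0.6166, -0.2541, 0.044]
tool_rot: [-0.001, 1.0, 0.024, -0.002]
contact_force: [-0.7, -0.1, -0.5]
gripper_width: 1.001
grasp_force: 0.0
```

Request:
{"op": "play_rows", "data": {"steps": [[[0,0,0,0,0,0],[0,0,0,0,0,0],[0,0,0,0,0,0],[0,0,0,0,0,0],[0,0,0,0,0,0],[0,0,0,0,0,0],[0,0,0,0,0,0],[0,0,0,0,0,0]]], "claw": -1}}

```text
time: 2.6
tool_pos: [0.6214, -0.2546, 0.0502]
tool_rot: [0.001, 1.0, 0.025, 0.003]
contact_force: [-0.6, 1.0, 5.5]
gripper_width: 0.505
grasp_force: 60.8
```

```bash
python3 - <<'E'
from h import *
P=rk(67,0)if 0 else rk(.067,0); print(P)
go((.6194,-.2534,.16,2.85),(*P,.16,2.85))
E
```

```text
[0.63141713 0.03463133]
t 2.60 pos [ 0.6214 -0.2546  0.0502] yaw 2.86 F [-0.6  1.   5.5] w 0.505 g 60.8
[  -1.4   -1.1 -109.8] [ 0.13 -0.3   0.01]
[  25.  -288.2 -110.3] [ 0.13 -0.3   0.01]
```

Request:
{"op": "play_rows", "data": {"steps": [[[0,0,-20,0,0,0],[0,0,-50,0,0,0],[0,0,-85,0,0,0],[3,-20,-110,0,0,0],[6,-60,-110,0,0,0],[10,-100,-110,0,0,0],[13,-140,-110,0,0,0],[16,-180,-110,0,0,0],[19,-220,-110,0,0,0],[22,-255,-110,0,0,0],[25,-280,-110,0,0,0],[25,-288,-110,0,0,0]]]}}

```text
time: 3.6
tool_pos: [0.6302, 0.0389, 0.1577]
tool_rot: [-0.001, 1.0, 0.027, 0.001]
contact_force: [-1.0, -0.1, -1.2]
gripper_width: 0.505
grasp_force: 61.2
```

Request:
{"op": "play_rows", "data": {"steps": [[[0,0,0,0,0,0],[0,0,0,0,0,0],[0,0,0,0,0,0]]]}}

```text
time: 3.85
tool_pos: [0.6304, 0.0336, 0.1574]
tool_rot: [0.0, 1.0, 0.024, 0.001]
contact_force: [0.2, -0.4, -1.0]
gripper_width: 0.507
grasp_force: 61.2
```

```bash
python3 - <<'E'
from h import *
P=rk(.067,0)
go((*P,.16,2.85))
for n in("top","side"):
    im,Q=cloud(n,f"pics/{n}1.png"); np.savez(f"{n}1.npz",im=im,P=Q)
a=cv2.imread("pics/top1.png")[120:250,200:350]; b=cv2.imread("pics/side1.png")[110:240,190:340]
cv2.imwrite("pics/c2.png",cv2.resize(np.hstack([a,b]),None,fx=2.6,fy=2.6,interpolation=cv2.INTER_CUBIC))
E
```

```text
t 3.85 pos [0.6304 0.0336 0.1574] yaw 2.77 F [ 0.2 -0.4 -1. ] w 0.507 g 61.2
[ 1.1 -1.  -2.6] [ 0.04 -0.11 -0.08]
```

View pics/c2.png

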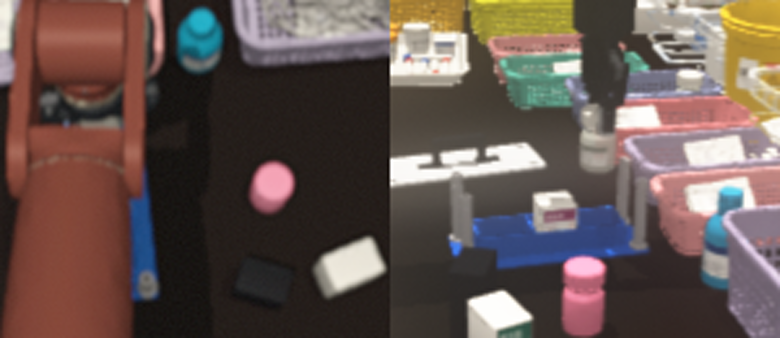

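The side view shows the jar held upright at about (270,168), above the rack's +x end. The arm hides it from the top camera, so I'll measure the jar against the posts in the side cloud.

```bash
cat >> h.py <<'E'
from scipy.optimize import least_squares
def cyl(P,c,r,z0,z1,w,it=6):
    """centre of the vertical cylinder near c (xy) of radius r, seen from one side"""
    c=np.array(c,float); e=cam("side")[2][:2]
    q=P.reshape(-1,3); q=q[(q[:,2]>z0)&(q[:,2]<z1)&(np.hypot(*(q[:,:2]-c).T)<w)][:,:2]
    # edge-robust: lateral from silhouette mid, depth from median of range offset
    f=least_squares(lambda x:np.hypot(*(q-x).T)-r,c+0.0,loss="soft_l1",f_scale=.002)
    d=(c-e)/np.linalg.norm(c-e); n=np.array([d[1],-d[0]])
    l=(q-e)@n; lat=(np.percentile(l,2)+np.percentile(l,98))/2; x=f.x+n*(lat-(f.x-e)@n)
    return f.x.round(4),x.round(4),len(q)
E
python3 - <<'E'
from h import *
P=np.load("side1.npz")["P"]; P0=np.load("side0.npz")["P"]; s=np.array([.6304,.0336])
print("jar held",cyl(P,s,.023,.115,.135,.035))
for n,k in(("p1",(.112,-.036)),("p2",(-.112,-.036)),("p0",(.112,.036)),("p3",(-.112,.036))):
    print(n,"top says",rk(*k).round(4),cyl(P0,rk(*k),.008,.075,.097,.018),cyl(P,rk(*k),.008,.075,.097,.018))
print("jar start",cyl(P0,(.6194,-.2534),.023,.01,.05,.035))
v=P.reshape(-1,3); m=(np.hypot(*(v[:,:2]-s).T)<.035)&(v[:,2]>.08)&(v[:,2]<.2); print("z range low",np.percentile(v[m,2],[0,1,2,5]))
E
```

```text
jar held (array([0.6236, 0.0348]), array([0.6247, 0.0345]), 79)
p1 top says [0.6782 0.0009] (array([0.6733, 0.0025]), array([0.674 , 0.0023]), 31) (array([0.6744, 0.0012]), array([0.6738, 0.0014]), 30)
p2 top says [ 0.4544 -0.0102] (array([ 0.4498, -0.0101]), array([ 0.4502, -0.0101]), 33) (array([ 0.4503, -0.0098]), array([ 0.4502, -0.0098]), 31)
p0 top says [0.6746 0.0728] (array([0.6698, 0.0726]), array([0.6692, 0.0727]), 27) (array([0.6712, 0.0739]), array([0.6696, 0.0744]), 27)
p3 top says [0.4508 0.0617] (array([0.4464, 0.0619]), array([0.4465, 0.0619]), 29) (array([0.447 , 0.0623]), array([0.4466, 0.0623]), 32)
jar start (array([ 0.615 , -0.2524]), array([ 0.6148, -0.2523]), 226)
z range low [0.10722009 0.10952536 0.11047347 0.11350981]
```

```bash
python3 - <<'E'
from h import *
P=np.load("top0.npz")["P"].reshape(-1,3); d=(P[:,:2]-RC); c,s=np.cos(RY),np.sin(RY)
a=d[:,0]*c+d[:,1]*s; b=-d[:,0]*s+d[:,1]*c
for lo in range(-130,130,4):
    m=(np.abs(b)<.018)&(a>=lo/1e3)&(a<(lo+4)/1e3)
    if m.sum(): print(lo+2,(np.nanpercentile(P[m,2],[10,50,90])*1000).round(0),end="; ")
print()
for lo in range(-60,60,4):
    m=(a>-.085)&(a<-.035)&(b>=lo/1e3)&(b<(lo+4)/1e3)
    if m.sum(): print(lo+2,(np.nanpercentile(P[m,2],[10,50,90])*1000).round(0),end="; ")
go((.6331,.0339,.16,2.85),(.6331,.0339,.06,2.85))
E
```

```text
-128 [-2.  2.  3.]; -124 [-1.  1.  8.]; -120 [ 4.  6. 11.]; -116 [3. 6. 9.]; -112 [2. 7. 9.]; -108 [2. 6. 9.]; -104 [ 2.  7. 10.]; -100 [ 3.  7. 10.]; -96 [ 5. 22. 37.]; -92 [34. 36. 38.]; -88 [4. 7. 8.]; -84 [2. 5. 8.]; -80 [4. 5. 7.]; -76 [1. 6. 9.]; -72 [3. 6. 9.]; -68 [ 3.  6. 10.]; -64 [ 4.  7. 10.]; -60 [3. 6. 8.]; -56 [4. 6. 9.]; -52 [ 4.  7. 11.]; -48 [3. 7. 9.]; -44 [ 2.  7. 11.]; -40 [ 2.  5. 10.]; -36 [1. 5. 9.]; -32 [2. 7. 9.]; -28 [3. 6. 9.]; -24 [ 6. 20. 35.]; -20 [32. 34. 39.]; -16 [10. 10. 10.]; -12 [13. 42. 66.]; -8 [62. 65. 67.]; -4 [62. 68. 70.]; 0 [65. 66. 67.]; 4 [63. 64. 69.]; 8 [65. 66. 70.]; 12 [62. 65. 71.]; 16 [62. 67. 70.]; 20 [63. 66. 70.]; 24 [61. 65. 69.]; 28 [64. 66. 69.]; 32 [62. 66. 69.]; 40 [35. 37. 39.]; 44 [31. 32. 32.]; 48 [ 7.  8. 10.]; 52 [4. 6. 9.]; 56 [3. 6. 8.]; 60 [2. 5. 9.]; 64 [ 2.  6. 10.]; 68 [ 3.  7. 10.]; 72 [3. 7. 9.]; 76 [ 4.  8. 10.]; 80 [ 5.  9. 11.]; 84 [ 3.  7. 10.]; 88 [ 5.  8. 11.]; 92 [ 7. 15. 31.]; 96 [ 9. 30. 38.]; 100 [31. 31. 31.]; 108 [5. 7. 8.]; 112 [ 3.  7. 11.]; 116 [3. 6. 8.]; 120 [3. 7. 8.]; 124 [2. 4. 5.]; 128 [-1. -0.  3.]; 
-58 [-4. -0.  4.]; -54 [-3.  0.  3.]; -50 [-3. -1.  2.]; -46 [4. 7. 9.]; -42 [3. 5. 8.]; -38 [ 3.  6. 10.]; -34 [ 4.  6. 10.]; -30 [ 4. 29. 38.]; -26 [ 5. 32. 38.]; -22 [ 3.  7. 10.]; -18 [3. 6. 9.]; -14 [3. 5. 9.]; -10 [ 1.  6. 10.]; -6 [4. 5. 8.]; -2 [ 2.  7. 10.]; 2 [ 4.  7. 10.]; 6 [3. 7. 9.]; 10 [2. 5. 9.]; 14 [ 3.  8. 10.]; 18 [ 2.  6. 10.]; 22 [ 3.  7. 11.]; 26 [ 5. 15. 39.]; 30 [16. 35. 40.]; 34 [2. 6. 9.]; 38 [3. 6. 8.]; 42 [ 4.  7. 10.]; 46 [3. 5. 9.]; 50 [-6.  1.  3.]; 54 [-2.  1.  4.]; 58 [-2.  2.  4.]; t 3.95 pos [0.6305 0.0334 0.1574] yaw 2.73 F [ 0.2  0.1 -1.4] w 0.505 g 61.2
[ 2.7 -0.4 -2.6] [ 0.02 -0.11 -0.12]
[ 2.5 -0.4 97.4] [ 0.02 -0.11 -0.12]
```

Request:
{"op": "play_rows", "data": {"steps": [[[3,-0.4,15,0,0,0],[3,-0.4,35,0,0,0],[3,-0.4,50,0,0,0],[3,-0.4,58,0,0,0],[3,-0.4,58,0,0,0],[3,-0.4,58,0,0,0]]]}}

```text
time: 4.45
tool_pos: [0.633, 0.0353, 0.0984]
tool_rot: [-0.0, 1.0, 0.025, 0.0]
contact_force: [0.1, -0.3, -1.0]
gripper_width: 0.503
grasp_force: 61.2
```

```bash
python3 - <<'E'
from h import *
im,P=cloud("side"); s=np.array([.627,.0345])
print("jar held",cyl(P,s,.023,.058,.078,.035), "want",rk(.067,0,np.array([.5600,.0319]),np.deg2rad(3)))
v=P.reshape(-1,3); m=(np.hypot(*(v[:,:2]-s).T)<.035)&(v[:,2]>.04)&(v[:,2]<.2); print("z range low",np.percentile(v[m,2],[0,1,2,5]))
go()
E
```

```text
jar held (array([0.6262, 0.037 ]), array([0.6263, 0.037 ]), 75) want [0.62690818 0.03540651]
z range low [0.04798281 0.04997088 0.05135239 0.05565517]
t 4.50 pos [0.6338 0.0354 0.0996] yaw 2.83 F [ 0.7  0.  -0.1] w 0.504 g 61.2
```

Request:
{"op": "play_rows", "data": {"steps": [[[0.4,1.2,8,0,0,0],[0.4,1.2,16,0,0,0],[0.4,1.2,24,0,0,0],[0.4,1.2,30,0,0,0],[0.4,1.2,35,0,0,0],[0.4,1.2,38,0,0,0],[0.4,1.2,40,0,0,0],[0.4,1.2,40,0,0,0]]]}}

```text
time: 5.17
tool_pos: [0.6337, 0.0344, 0.0588]
tool_rot: [-0.0, 1.0, 0.025, 0.001]
contact_force: [-0.3, -0.0, -0.9]
gripper_width: 0.505
grasp_force: 61.2
```

Request:
{"op": "play_rows", "data": {"steps": [[[0,0,1,0,0,0],[0,0,2,0,0,0],[0,0,2,0,0,0],[0,0,2,0,0,0]]]}}

```text
time: 5.5
tool_pos: [0.6341, 0.0344, 0.0577]
tool_rot: [-0.0, 1.0, 0.025, 0.001]
contact_force: [-0.5, 0.3, -0.7]
gripper_width: 0.509
grasp_force: 61.2
```

Request:
{"op": "play_rows", "data": {"steps": [[[0,0,1,0,0,0],[0,0,2,0,0,0],[0,0,2,0,0,0],[0,0,2,0,0,0]]]}}

```text
time: 5.83
tool_pos: [0.6345, 0.0344, 0.0563]
tool_rot: [0.0, 1.0, 0.025, 0.001]
contact_force: [-1.3, -0.1, 3.7]
gripper_width: 0.508
grasp_force: 61.7
```

Request:
{"op": "play_rows", "data": {"steps": [[[0,0,0,0,0,0],[0,0,0,0,0,0],[0,0,0,0,0,0],[0,0,0,0,0,0],[0,0,0,0,0,0],[0,0,-30,0,0,0],[0,0,-70,0,0,0],[0,0,-105,0,0,0],[0,0,-120,0,0,0]]], "claw": 1}}

```text
time: 6.58
tool_pos: [0.6364, 0.0342, 0.1817]
tool_rot: [0.0, 1.0, 0.025, 0.005]
contact_force: [0.9, -0.3, 1.7]
gripper_width: 1.0
grasp_force: 0.0
```

```bash
python3 - <<'E'
from h import *
im,P=cloud("side"); s=np.array([.627,.0345])
print("jar",cyl(P,s,.023,.045,.065,.035))
v=P.reshape(-1,3); m=(np.hypot(*(v[:,:2]-s).T)<.03)&(v[:,2]<.13); print("ztop",np.percentile(v[m,2],[95,99,100]))
go((.4595,-.2555,.16,19.8-90),(.4595,-.2555,.16,19.8+90)); print(manip.state()["joint_pos"])
E
```

```text
jar (array([0.6279, 0.0393]), array([0.6287, 0.0391]), 72)
ztop [0.08428738 0.08545287 0.08607757]
t 6.63 pos [0.6374 0.0342 0.1837] yaw 2.84 F [1.  0.4 1.6] w 1.001 g 0.0
[-192.4  280.4   21.4] [-0.43 -0.72 73.04]
[-192.4  280.4   21.4] [   0.78   -0.47 -106.96]
[-6.30562390e-02  1.07399832e-01  1.63563420e+00  2.16311371e-04
  1.38482146e+00  1.45809482e+00]
```

Request:
{"op": "play_rows", "data": {"steps": [[[-192,280,24,-0.4,-0.7,73],[-192,280,24,-0.4,-0.7,73],[-192,280,24,-0.4,-0.7,73],[-192,280,24,-0.4,-0.7,73],[-192,280,24,-0.4,-0.7,73],[-192,280,24,-0.4,-0.7,73],[-192,280,24,-0.4,-0.7,73],[-192,280,24,-0.4,-0.7,73],[-192,280,24,-0.4,-0.7,73],[-192,280,24,-0.4,-0.7,73],[-192,280,24,-0.4,-0.7,73],[-192,280,24,-0.4,-0.7,73]]]}}

```text
time: 7.63
tool_pos: [0.4555, -0.2547, 0.1501]
tool_rot: [0.003, 0.819, -0.574, -0.006]
contact_force: [-0.1, 0.1, -0.6]
gripper_width: 0.998
grasp_force: 0.0
```

```bash
python3 - <<'E'
from h import *
go((.461,-.2555,.14,-70.2),(.461,-.2555,.05,-70.2))
E
```

```text
t 7.63 pos [ 0.4555 -0.2547  0.1501] yaw -70.08 F [-0.1  0.1 -0.6] w 0.998 g 0.0
[ 2.7 -5.  10.1] [0.62 0.34 0.12]
[  3.3  -6.  100.1] [0.62 0.34 0.12]
```

Request:
{"op": "play_rows", "data": {"steps": [[[3,-5.5,30,0.4,0.2,0],[3,-5.5,60,0.4,0.2,0],[3,-5.5,85,0.4,0.2,0],[3,-5.5,97,0.4,0.2,0],[3,-5.5,97,0.4,0.2,0],[3,-5.5,97,0.4,0.2,0]]]}}

```text
time: 8.13
tool_pos: [0.4611, -0.2552, 0.0538]
tool_rot: [0.001, 0.819, -0.574, -0.002]
contact_force: [1.1, -0.3, 0.4]
gripper_width: 1.001
grasp_force: 0.0
```

```bash
python3 - <<'E'
from h import *
go((.461,-.2555,.05,-70.2))
E
```

```text
t 8.13 pos [ 0.4611 -0.2552  0.0538] yaw -70.05 F [ 1.1 -0.3  0.4] w 1.001 g 0.0
[0.3 0.2 3.8] [0.22 0.12 0.15]
```

Request:
{"op": "play_rows", "data": {"steps": [[[0,0,2,0.2,0.1,0],[0,0,2,0.2,0.1,0],[0,0,2,0.2,0.1,0],[0,0,2,0.2,0.1,0],[0,0,2,0.2,0.1,0],[0,0,2,0.2,0.1,0],[0,0,2,0.2,0.1,0],[0,0,2,0.2,0.1,0],[0,0,2,0.2,0.1,0]]], "claw": -1}}

```text
time: 8.88
tool_pos: [0.4617, -0.2563, 0.0534]
tool_rot: [0.0, 0.818, -0.575, 0.001]
contact_force: [-1.6, -0.1, 6.1]
gripper_width: 0.459
grasp_force: 60.3
```

```bash
python3 - <<'E'
from h import *
P=rk(-.059,0)+[.0015,0]; print(P)
go((.461,-.2555,.17,-70.2),(*P,.17,2.85))
E
```

```text
[0.50707298 0.02836644]
t 8.88 pos [ 0.4617 -0.2563  0.0534] yaw -70.16 F [-1.6 -0.1  6.1] w 0.459 g 60.3
[  -0.8    0.3 -116.6] [-0.07 -0.12  0.04]
[-252.1 -139.4 -116.9] [ 2.000e-02 -1.500e-01 -7.301e+01]
```

Request:
{"op": "play_rows", "data": {"steps": [[[0,0,-20,0,0,0],[0,0,-55,0,0,0],[0,0,-95,0,0,0],[-10,-6,-117,0,0,-3],[-35,-20,-117,0,0,-10],[-60,-33,-117,0,0,-17],[-85,-47,-117,0,0,-24],[-110,-61,-117,0,0,-31],[-135,-75,-117,0,0,-38],[-160,-89,-117,0,0,-45],[-185,-102,-117,0,0,-52],[-207,-115,-117,0,0,-59]]]}}

```text
time: 9.88
tool_pos: [0.4986, -0.0202, 0.1687]
tool_rot: [0.0, 0.996, -0.094, 0.0]
contact_force: [0.1, 0.2, -0.2]
gripper_width: 0.46
grasp_force: 60.4
```

```bash
python3 - <<'E'
from h import *
P=rk(-.059,0)+[.0015,0]
go((*P,.17,2.85))
E
```

```text
t 9.88 pos [ 0.4986 -0.0202  0.1687] yaw -10.79 F [ 0.1  0.2 -0.2] w 0.460 g 60.4
[ -0.8 -49.3  -1.3] [  0.    -0.02 -13.64]
```

Request:
{"op": "play_rows", "data": {"steps": [[[-0.3,-25,-1,0,0,-7],[-0.6,-42,-1,0,0,-13],[-0.8,-49,-1,0,0,-13.6],[-0.8,-49,-1,0,0,-13.6],[-0.8,-49,-1,0,0,-13.6],[-0.8,-49,-1,0,0,-13.6]]]}}

```text
time: 10.38
tool_pos: [0.5074, 0.0255, 0.1697]
tool_rot: [0.0, 1.0, 0.02, 0.0]
contact_force: [0.9, -0.1, -0.5]
gripper_width: 0.462
grasp_force: 60.4
```

```bash
python3 - <<'E'
from h import *
P=rk(-.059,0)+[.0015,0]
go((*P,.17,2.85))
im,Q=cloud("side","pics/side2.png"); np.savez("side2.npz",im=im,P=Q); top,Qt=cloud("top"); np.savez("top2.npz",im=top,P=Qt)
v=Q.reshape(-1,3)
w=rk(-.059,0,np.array([.5600,.0319]),np.deg2rad(3)); print("want (side)",w)
m=(np.abs(v[:,0]-w[0])<.045)&(np.abs(v[:,1]-w[1])<.045)&(v[:,2]>.105)&(v[:,2]<.15); q=v[m]
print(m.sum(),q.mean(0),np.percentile(q,[1,3,50,97,99],axis=0).round(4))
f=np.polyfit(q[:,0],q[:,1],1); print("face slope deg",np.rad2deg(np.arctan(f[0])),"y at centre",np.polyval(f,w[0]))
a=im[100:260,190:340]; b=top[120:280,190:340]
cv2.imwrite("pics/c3.png",cv2.resize(np.hstack([a,b]),None,fx=2.6,fy=2.6,interpolation=cv2.INTER_CUBIC))
E
```

```text
t 10.38 pos [0.5074 0.0255 0.1697] yaw 2.3 F [ 0.9 -0.1 -0.5] w 0.462 g 60.4
[-0.2 -2.9 -0.3] [ 0.04  0.   -0.55]
want (side) [0.50108086 0.02881218]
204 [0.49924542 0.00585455 0.13369119] [[ 0.4702 -0.      0.1171]
 [ 0.4707  0.0008  0.1181]
 [ 0.4988  0.0046  0.1337]
 [ 0.5309  0.0295  0.149 ]
 [ 0.5314  0.0308  0.1495]]
face slope deg -5.323015873201899 y at centre 0.0056835357689731456
```

View pics/c3.png

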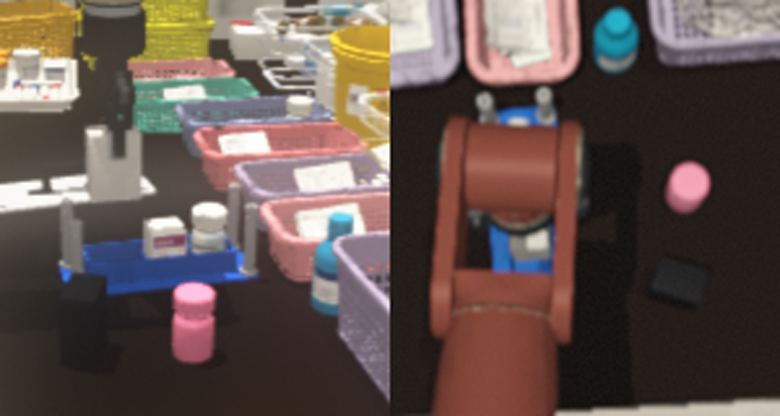

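The jar stands upright in its pocket at crop (210,228). The carton is held upright above the rack's -x end at crop (113,165), and the top camera is blocked by the arm.

Request:
{"op": "play_rows", "data": {"steps": [[[0,-3.5,15,0,0,-0.5],[0,-3.5,35,0,0,-0.5],[0,-3.5,52,0,0,-0.5],[0,-3.5,62,0,0,-0.5],[0,-3.5,68,0,0,-0.5],[0,-3.5,68,0,0,-0.5],[0,-3.5,68,0,0,-0.5]]]}}

```text
time: 11.07
tool_pos: [0.5078, 0.0295, 0.1023]
tool_rot: [0.0, 1.0, 0.025, 0.0]
contact_force: [-0.2, 0.4, -0.9]
gripper_width: 0.458
grasp_force: 60.4
```

```bash
python3 - <<'E'
from h import *
P=rk(-.059,0)+[.0015,0]
go((*P,.06,2.85))
im,Q=cloud("side"); v=Q.reshape(-1,3)
w=rk(-.059,0,np.array([.5600,.0319]),np.deg2rad(3)); print("want (side)",w)
m=(np.abs(v[:,0]-w[0])<.045)&(np.abs(v[:,1]-w[1]+.02)<.012)&(v[:,2]>.052)&(v[:,2]<.085); q=v[m]
print(m.sum(),np.percentile(q,[0,2,50,98,100],axis=0).round(4))
f=np.polyfit(q[:,0],q[:,1],1); print("slope",np.rad2deg(np.arctan(f[0])),"yc",np.polyval(f,w[0])+.02)
E
```

```text
t 11.07 pos [0.5078 0.0295 0.1023] yaw 2.9 F [-0.2  0.4 -0.9] w 0.458 g 60.4
[-0.8  1.1 42.3] [ 0.03 -0.04  0.05]
want (side) [0.50108086 0.02881218]
182 [[0.471  0.002  0.0521]
 [0.4724 0.0036 0.0529]
 [0.5019 0.0086 0.0687]
 [0.5316 0.0135 0.0848]
 [0.5321 0.0205 0.085 ]]
slope 1.3231740701369348 yc 0.028566240073936287
```

Request:
{"op": "play_rows", "data": {"steps": [[[-0.6,0.3,8,0,0,0],[-0.6,0.3,17,0,0,0],[-0.6,0.3,25,0,0,0],[-0.6,0.3,32,0,0,0],[-0.6,0.3,37,0,0,0],[-0.6,0.3,40,0,0,0],[-0.6,0.3,40,0,0,0],[-0.6,0.3,40,0,0,0]]]}}

```text
time: 11.78
tool_pos: [0.5069, 0.0295, 0.0617]
tool_rot: [0.0, 1.0, 0.026, 0.0]
contact_force: [0.3, -0.2, -0.2]
gripper_width: 0.462
grasp_force: 60.4
```

Request:
{"op": "play_rows", "data": {"steps": [[[0,0,1,0,0,0],[0,0,2,0,0,0],[0,0,3,0,0,0],[0,0,3,0,0,0],[0,0,3,0,0,0]]]}}

```text
time: 12.2
tool_pos: [0.5073, 0.0294, 0.0595]
tool_rot: [0.0, 1.0, 0.026, 0.001]
contact_force: [-0.4, 0.1, 2.7]
gripper_width: 0.462
grasp_force: 60.5
```

Request:
{"op": "play_rows", "data": {"steps": [[[0,0,0,0,0,0],[0,0,0,0,0,0],[0,0,0,0,0,0],[0,0,0,0,0,0],[0,0,0,0,0,0],[0,0,-25,0,0,0],[0,0,-60,0,0,0],[0,0,-95,0,0,0],[0,0,-110,0,0,0]]], "claw": 1}}

```text
time: 12.95
tool_pos: [0.5091, 0.0293, 0.1741]
tool_rot: [0.001, 1.0, 0.026, 0.004]
contact_force: [1.7, -0.1, 0.7]
gripper_width: 0.999
grasp_force: 0.0
```

```bash
python3 - <<'E'
from h import *
im,Q=cloud("side"); v=Q.reshape(-1,3); w=np.array([.5011,.0288])
m=(np.abs(v[:,0]-w[0])<.04)&(np.abs(v[:,1]-w[1])<.035)&(v[:,2]>.045)&(v[:,2]<.13); q=v[m]
print(m.sum(),np.percentile(q,[0,2,50,98,100],axis=0).round(4))
# cover refined from top0
z=np.load("top0.npz"); P=z["P"]; V=z["im"].max(2); X,Y,Z=P[...,0],P[...,1],P[...,2]
m=(np.abs(X-.481)<.16)&(np.abs(Y-.327)<.09)&(V>110)&(Z<.03)
cn,_=cv2.findContours(m.astype(np.uint8),cv2.RETR_EXTERNAL,cv2.CHAIN_APPROX_NONE); c=max(cn,key=cv2.contourArea)
f=np.zeros(m.shape,np.uint8); cv2.drawContours(f,[c],-1,1,-1); k=f>0
# back-project onto plane z=.005
q=np.c_[X[k&m],Y[k&m]]; r=cv2.minAreaRect((np.c_[X[k&(Z<.03)],Y[k&(Z<.03)]]*1000).astype(np.float32)); print(r)
K,k1,e,M=cam("top"); vv,uu=np.nonzero(k)
s=cv2.undistortPoints(np.c_[uu,vv].reshape(-1,1,2).astype(float),K,np.array([k1,0,0,0.])).reshape(-1,2)
d=np.c_[s,np.ones(len(s))]@M.T; g=(e+d*((.005-e[2])/d[:,2:]))[:,:2]; C=np.cov(g.T); w_,U=np.linalg.eigh(C)
print("moments centre",g.mean(0),"yaw",np.rad2deg(np.arctan(U[1,1]/U[0,1])),"dims",np.sqrt(12*w_))
h=(Z>.035)&(Z<.06)&(np.abs(X-.481)<.08)&(np.abs(Y-.327)<.06); b=np.c_[X[h],Y[h]]
print("handle",h.sum(),b.mean(0),cv2.minAreaRect((b*1000).astype(np.float32)),np.median(Z[h]))
go((*g.mean(0)+[.0015,0],.12,np.rad2deg(np.arctan(U[1,1]/U[0,1]))))
E
```

```text
358 [[ 0.4697 -0.0007  0.045 ]
 [ 0.4703  0.0033  0.0469]
 [ 0.4988  0.0091  0.0763]
 [ 0.5317  0.046   0.0919]
 [ 0.5323  0.0486  0.0937]]
((481.00994873046875, 326.757080078125), (261.0923767089844, 109.56047058105469), 8.769388198852539)
moments centre [0.47767892 0.32527374] yaw 8.289164926191134 dims [0.10758212 0.25891564]
handle 163 [0.47892231 0.32370121] ((479.5452575683594, 325.1820373535156), (83.65640258789062, 18.995620727539062), 8.519572257995605) 0.04825078218859091
t 13.00 pos [0.5104 0.0293 0.1762] yaw 2.94 F [ 2.  -0.6  2.8] w 1.000 g 0.0
[ -16.6 -297.3   55.5] [ 0.14 -0.64 -5.35]
```

Request:
{"op": "play_rows", "data": {"steps": [[[-2,-30,0,0,0,-1],[-4,-70,0,0,0,-2],[-6,-110,5,0,-0.5,-3],[-8,-150,15,0,-0.5,-4],[-11,-190,30,0,-0.5,-5],[-13,-230,45,0,-0.5,-5.4],[-15,-265,55,0,-0.5,-5.4],[-15,-290,55,0,-0.5,-5.4],[-15,-296,55,0,-0.5,-5.4],[-15,-296,55,0,-0.5,-5.4],[-15,-296,55,0,-0.5,-5.4]]]}}

```text
time: 13.92
tool_pos: [0.4768, 0.3239, 0.1136]
tool_rot: [0.001, 0.997, 0.073, -0.004]
contact_force: [0.2, -0.0, -0.2]
gripper_width: 0.999
grasp_force: 0.0
```

```bash
python3 - <<'E'
from h import *
go((.4805,.3245,.12,8.4),(.4805,.3245,.024,8.4))
im,P=cloud("side","pics/side3.png"); cv2.imwrite("pics/c4.png",cv2.resize(im[110:250,150:340],None,fx=4,fy=4,interpolation=cv2.INTER_CUBIC))
E
```

```text
t 13.92 pos [0.4768 0.3239 0.1136] yaw 8.36 F [ 0.2 -0.  -0.2] w 0.999 g 0.0
[ 3.7 -0.1 -6.5] [ 0.04  0.49 -0.04]
[ 4.6 -0.2 89.5] [ 0.04  0.49 -0.04]
```

View pics/c4.png

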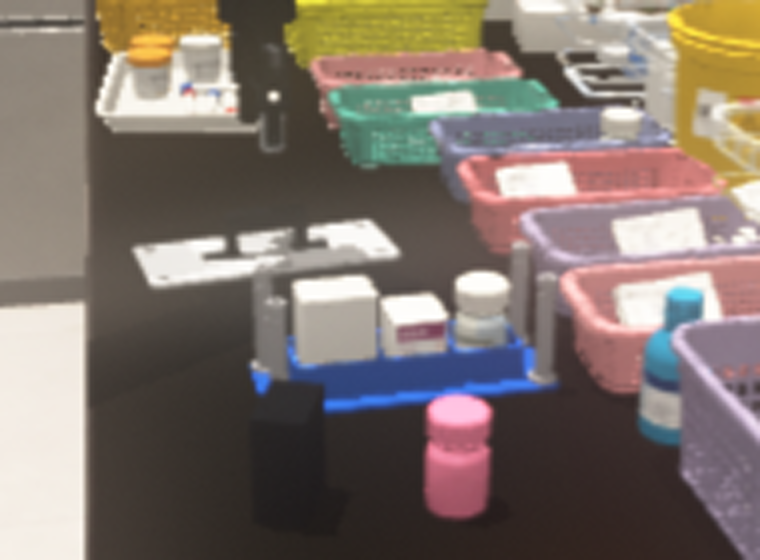

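The carton (335,320), small carton and jar (482,305) all stand upright in their pockets. The gripper is over the cover's handle at (272,225).

Request:
{"op": "play_rows", "data": {"steps": [[[4.5,0,25,0,0.5,0],[4.5,0,50,0,0.5,0],[4.5,0,70,0,0.5,0],[4.5,0,83,0,0.5,0],[4.5,0,89,0,0.5,0],[4.5,0,89,0,0.5,0],[4.5,0,89,0,0.5,0]]]}}

```text
time: 14.55
tool_pos: [0.4812, 0.3246, 0.0256]
tool_rot: [-0.0, 0.997, 0.072, 0.001]
contact_force: [0.6, 0.2, 0.1]
gripper_width: 1.003
grasp_force: 0.0
```

```bash
python3 - <<'E'
from h import *
go((.4805,.3245,.024,8.4))
E
```

```text
t 14.55 pos [0.4812 0.3246 0.0256] yaw 8.29 F [0.6 0.2 0.1] w 1.003 g 0.0
[-0.7 -0.   1.6] [-0.02 -0.08 -0.11]
```

Request:
{"op": "play_rows", "data": {"steps": [[[-0.5,0,1,0,0,0],[-0.5,0,1,0,0,0],[-0.5,0,1,0,0,0],[-0.5,0,1,0,0,0],[-0.5,0,1,0,0,0],[-0.5,0,1,0,0,0],[-0.5,0,1,0,0,0],[-0.5,0,1,0,0,0],[-0.5,0,1,0,0,0],[-0.5,0,1,0,0,0],[-0.5,0,1,0,0,0],[-0.5,0,1,0,0,0]]], "claw": -1}}

```text
time: 15.55
tool_pos: [0.4804, 0.3251, 0.0243]
tool_rot: [-0.0, 0.997, 0.073, 0.001]
contact_force: [-0.8, -0.2, 6.3]
gripper_width: 0.199
grasp_force: 60.3
```

```bash
python3 - <<'E'
from h import *
go((.4805,.3245,.19,8.3),(.5665,.0320,.19,2.85))
E
```

```text
t 15.55 pos [0.4804 0.3251 0.0243] yaw 8.34 F [-0.8 -0.2  6.3] w 0.199 g 60.3
[   0.2    0.5 -165.7] [-0.02 -0.07  0.04]
[  42.9  302.4 -165.8] [-0.03 -0.07  5.49]
```

Request:
{"op": "play_rows", "data": {"steps": [[[0,0,-6,0,0,0],[0,0,-16,0,0,0],[0,0,-32,0,0,0],[0,0,-52,0,0,0],[0,0,-74,0,0,0],[0,0,-96,0,0,0],[0,0,-116,0,0,0],[0,0,-136,0,0,0],[0,0,-150,0,0,0],[0,0,-160,0,0,0],[0,0,-166,0,0,0],[0,0,-166,0,0,0]]]}}

```text
time: 16.55
tool_pos: [0.4803, 0.325, 0.1908]
tool_rot: [-0.0, 0.997, 0.073, 0.001]
contact_force: [0.6, -0.2, -1.9]
gripper_width: 0.197
grasp_force: 59.2
```

```bash
python3 - <<'E'
from h import *
go((.4805,.3245,.19,8.3),(.5665,.0320,.19,2.85))
im,P=cloud("top"); s=manip.state(); p=np.array(s["tool_pos"])
v=P.reshape(-1,3); z=P[...,2]; im2=im.max(2)
m=(np.abs(P[...,0]-p[0])<.17)&(np.abs(P[...,1]-p[1])<.09)&(z>.14)&(z<.195)&(im2>100)
q=P[m]; c,_,_,_=np.linalg.lstsq(np.c_[q[:,:2]-p[:2],np.ones(len(q))],q[:,2],rcond=None)
print(m.sum(),"slopes deg",np.rad2deg(c[:2]),"z top at centre",c[2])
E
```

```text
t 16.55 pos [0.4803 0.325  0.1908] yaw 8.34 F [ 0.6 -0.2 -1.9] w 0.197 g 59.2
[0.2 0.5 0.8] [-0.03 -0.1   0.04]
[ 42.8 302.4   0.7] [-0.03 -0.1   5.49]
1078 slopes deg [0.03598307 0.1579158 ] z top at centre 0.17171402315558118
```

Request:
{"op": "play_rows", "data": {"steps": [[[2,12,0,0,0,0.2],[5,38,0,0,0,0.7],[10,70,0,0,0,1.3],[15,104,0,0,0,1.9],[20,140,0,0,0,2.5],[25,175,0,0,0,3.2],[30,210,0,0,0,3.8],[35,243,0,0,0,4.4],[39,272,0,0,0,5],[42,292,0,0,0,5.3],[43,301,0,0,0,5.5],[43,302,0,0,0,5.5]]]}}

```text
time: 17.6
tool_pos: [0.5658, 0.0302, 0.1883]
tool_rot: [0.0, 1.0, 0.023, -0.001]
contact_force: [0.8, -0.3, -1.5]
gripper_width: 0.2
grasp_force: 59.3
```

Request:
{"op": "play_rows", "data": {"steps": [[[0,0,0,0,0,0],[0,0,15,0,0,0],[0,0,27,0,0,0],[0,0,30,0,0,0],[0,0,30,0,0,0],[0,0,30,0,0,0]]]}}

```text
time: 18.1
tool_pos: [0.5658, 0.0329, 0.1593]
tool_rot: [-0.0, 1.0, 0.025, -0.0]
contact_force: [0.1, 1.0, -1.9]
gripper_width: 0.198
grasp_force: 59.2
```

```bash
python3 - <<'E'
from h import *
go((.5665,.0320,.144,2.85))
im,P=cloud("side"); im2,P2=cloud("top"); np.savez("side5.npz",im=im,P=P); np.savez("top5.npz",im=im2,P=P2)
a=cv2.resize(im[130:230,180:310],None,fx=4,fy=4,interpolation=cv2.INTER_CUBIC); b=cv2.resize(im2[140:250,200:285],None,fx=3.2,fy=3.636,interpolation=cv2.INTER_CUBIC)
cv2.imwrite("pics/c5.png",np.hstack([a,b]))
E
```

```text
t 18.10 pos [0.5658 0.0329 0.1593] yaw 2.9 F [ 0.1  1.  -1.9] w 0.198 g 59.2
[ 0.6  1.  15.3] [-0.01  0.04  0.05]
```

View pics/c5.png

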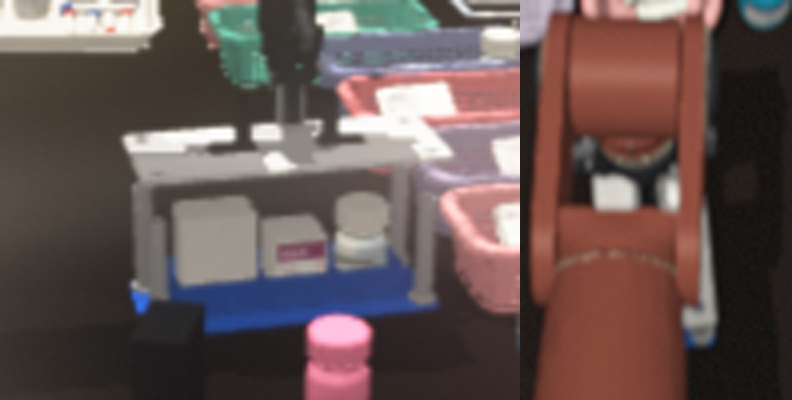

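The side view shows the plate level above the posts. The top view shows its -x,-y corner at crop (710,340) and its -y edge beyond the arm. I'll get the plate pose from that corner and edge in the top image, and check x with the side cloud.

```bash
cat > fit.py <<'E'
from h import *
def plane(n,uv,z):
    K,k1,e,M=cam(n); s=cv2.undistortPoints(np.asarray(uv,float).reshape(-1,1,2),K,np.array([k1,0,0,0.])).reshape(-1,2)
    d=np.c_[s,np.ones(len(s))]@M.T; return (e+d*((z-e[2])/d[:,2:]))[:,:2]
def edges(n,im,z,p0,p1,out,ch=2,half=14,N=40):
    """subpixel points on the world edge p0-p1 (xy, height z): 50% crossing along 'out'"""
    res=[]; g=im[...,ch].astype(np.float32); t=np.linspace(-half,half,141)/1000
    for f in np.linspace(0,1,N):
        c=np.asarray(p0)*(1-f)+np.asarray(p1)*f
        L=c+t[:,None]*np.asarray(out); uv=proj(n,np.c_[L,np.full(len(L),z)]).astype(np.float32)
        v=cv2.remap(g,uv[:,:1],uv[:,1:],cv2.INTER_LINEAR).ravel()
        hi,lo=v[:25].mean(),v[-25:].mean()
        if hi-lo<40: continue
        k=np.argmax(v<(hi+lo)/2); 
        if k>0: res.append((f,t[k]*1000,hi,lo))
    return np.array(res)
E
python3 - <<'E'
from fit import *
z=np.load("top5.npz"); im=z["im"]; s=manip.state(); p=np.array(s["tool_pos"]); zt=p[2]-.024+.005
c0=p[:2]; a=np.deg2rad(2.9); ex=np.array([np.cos(a),np.sin(a)]); ey=np.array([-ex[1],ex[0]])
co=lambda x,y:rk(x,y,c0,a)
np.set_printoptions(suppress=True,linewidth=160)
r=edges("top",im,zt,co(-.12,-.05),co(-.02,-.05),-ey); print("-y edge vs tool-centred model (f, mm out)"); print(r[::2].round(2))
r=edges("top",im,zt,co(-.126,-.048),co(-.126,0),-ex); print("-x edge"); print(r[::2].round(2))
# the rack base in top0, blue channel
im0=np.load("top0.npz")["im"]
a=RY; ex=np.array([np.cos(a),np.sin(a)]); ey=np.array([-ex[1],ex[0]])
for nm,A,B,o in(("+y",(-.09,.048),(.09,.048),ey),("-y",(-.09,-.048),(.09,-.048),-ey),("-x",(-.124,-.02),(-.124,.02),-ex),("+x",(.124,-.02),(.124,.02),ex)):
    r=edges("top",im0,.006,rk(*A),rk(*B),o,ch=0,half=10); print("rack",nm,len(r),np.median(r[:,1]).round(2) if len(r) else "", np.polyfit(r[:,0],r[:,1],1).round(2) if len(r) else "")
E
```

```text
-y edge vs tool-centred model (f, mm out)
[[  0.     2.2  156.64  22.85]
 [  0.05   2.8  121.75  23.86]
 [  0.1    3.2  108.48  22.33]
 [  0.15   2.6  132.41  22.37]
 [  0.21   2.8  135.74  22.85]
 [  0.26   2.6  136.1   23.26]
 [  0.31   2.4  137.68  23.63]
 [  0.36   2.2  138.32  22.84]
 [  0.41   2.2  140.28  22.39]
 [  0.46   2.4  146.87  23.25]
 [  0.51   2.4  154.67  22.84]
 [  0.56   2.2  161.97  23.27]
 [  0.62   1.8  164.51  23.1 ]
 [  0.67   2.   159.18  22.55]
 [  0.72   2.2  152.93  22.95]
 [  0.77   2.4  148.04  22.92]
 [  0.82   2.4  147.02  22.91]
 [  0.87   1.6  146.49  22.4 ]
 [  0.92   0.2  147.17  23.03]
 [  0.97  -0.2  146.88  23.76]]
-x edge
[[  0.     3.   145.3   54.44]
 [  0.05   3.   157.76  80.27]
 [  0.1    2.2  151.41  98.93]
 [  0.41   3.6  140.99  69.34]
 [  0.46   3.2  144.64  48.91]
 [  0.51   2.8  132.48  40.24]
 [  0.56   2.4  108.58  55.04]]
rack +y 40 2.07 [-0.1   2.17]
rack -y 40 1.71 [0.21 1.69]
rack -x 40 2.64 [-0.82  3.  ]
rack +x 40 1.57 [-0.27  1.79]
```

```bash
python3 - <<'E'
from fit import *
np.set_printoptions(suppress=True,linewidth=160)
P=np.load("side5.npz")["P"]; v=P.reshape(-1,3); zt=.1403
c0=np.array([.5612,.0325]); a=np.deg2rad(2.9); c,s=np.cos(a),np.sin(a)
d=v[:,:2]-c0; A=d[:,0]*c+d[:,1]*s; B=-d[:,0]*s+d[:,1]*c
k=(np.abs(A)<.15)&(np.abs(B)<.07)&(v[:,2]>zt-.012)&(v[:,2]<zt+.008)
print("plate z (side)",np.median(v[k&(np.abs(B)<.04),2]),k.sum())
# left/right extents per image row, plane intersect at zt
m=k.reshape(384,512); rows=[]
for r in np.nonzero(m.any(1))[0]:
    u=np.nonzero(m[r])[0]; rows.append((u.min()-.5,u.max()+.5,r))
rows=np.array(rows); l=plane("side",rows[:,[0,2]],zt)-c0; rr=plane("side",rows[:,[1,2]],zt)-c0
xl=l@[c,s]; xr=rr@[c,s]; yl=l@[-s,c]; yr=rr@[-s,c]
ok=(np.abs(yl)<.04); ok2=np.abs(yr)<.04
print("left",(xl[ok]*1e3).round(1),"right",(xr[ok2]*1e3).round(1))
# front edge: lowest mask pixel per column on the underside plane
f=[(u,np.nonzero(m[:,u])[0].max()+.5) for u in np.nonzero(m.any(0))[0]]
q=plane("side",f,zt-.005)-c0; x=q@[c,s]; y=q@[-s,c]; g=np.abs(x)<.11
pf=np.polyfit(x[g],y[g],1); print("front edge y %.2f slope deg %.2f sd %.2f"%(pf[1]*1e3,np.rad2deg(pf[0]),1e3*np.std(y[g]-np.polyval(pf,x[g]))))
# front rim by depth
F=k&(v[:,2]<zt-.001)&(np.abs(A)<.11)&(B<-.035); t=np.polyfit(A[F],B[F],1); print("front by depth",F.sum(),t[1]*1e3,np.rad2deg(t[0]))
hz=k&(np.abs(A)<.1)&(B<-.01); C,*_=np.linalg.lstsq(np.c_[A[hz],B[hz],np.ones(hz.sum())],v[hz,2],rcond=None); print("level deg",np.rad2deg(C[:2]).round(2))
E
```

```text
plate z (side) 0.1399196821814645 944
left [-126.1 -127.4 -128.7 -126.8 -128.1 -126.3 -127.5 -125.7 -126.9] right [127.3 124.2 124.4 124.7 124.9 125.2 125.4 125.6 125.9]
front edge y -50.42 slope deg -0.29 sd 2.23
front by depth 121 -46.717356835614616 0.11991023799984148
level deg [-0.07  3.09]
```

Request:
{"op": "play_rows", "data": {"steps": [[[-0.5,0.8,5,0,0,0],[-0.5,0.8,10,0,0,0],[-0.5,0.8,15,0,0,0],[-0.5,0.8,19,0,0,0],[-0.5,0.8,22,0,0,0],[-0.5,0.8,24,0,0,0],[-0.5,0.8,25,0,0,0],[-0.5,0.8,25,0,0,0],[-0.5,0.8,25,0,0,0],[-0.5,0.8,25,0,0,0]]]}}

```text
time: 19.03
tool_pos: [0.566, 0.0314, 0.1351]
tool_rot: [-0.0, 1.0, 0.025, 0.0]
contact_force: [0.9, -1.0, -2.1]
gripper_width: 0.2
grasp_force: 59.3
```

```bash
python3 - <<'E'
from fit import *
go((.5653,.0321,.1342,2.85))
im,_=cloud("top"); i2,P=cloud("side"); np.savez("side6.npz",im=i2,P=P)
p=np.array(manip.state()["tool_pos"]); zt=p[2]-.019; rc=np.array([.5646,.0315]); ra=np.deg2rad(2.83)
ex=np.array([np.cos(ra),np.sin(ra)]); ey=np.array([-ex[1],ex[0]])
r=edges("top",im,zt,rk(-.115,-.05,rc,ra),rk(-.035,-.05,rc,ra),-ey); print("-y out",np.median(r[:,1]),np.polyfit(r[:,0],r[:,1],1).round(2))
r=edges("top",im,zt,rk(-.126,-.048,rc,ra),rk(-.126,-.02,rc,ra),-ex); print("-x out",r[:,1].round(1))
v=P.reshape(-1,3); c,s=ex; d=v[:,:2]-[.56,.0319]; A=d@ex; B=d@ey
k=((np.abs(A)<.15)&(np.abs(B)<.07)&(v[:,2]>zt-.012)&(v[:,2]<zt+.008)).reshape(384,512)
rows=np.array([(np.nonzero(k[i])[0].min()-.5,np.nonzero(k[i])[0].max()+.5,i) for i in np.nonzero(k.any(1))[0]])
l=plane("side",rows[:,[0,2]],zt)-[.56,.0319]; q=plane("side",rows[:,[1,2]],zt)-[.56,.0319]
xl=(l@ex)[np.abs(l@ey)<.04]; xr=(q@ex)[np.abs(q@ey)<.04]; print("side x l,r",np.median(xl)*1e3,np.median(xr)*1e3)
cv2.imwrite("pics/c6.png",cv2.resize(i2[135:235,175:315],None,fx=5,fy=5,interpolation=cv2.INTER_CUBIC))
E
```

```text
t 19.03 pos [0.566  0.0314 0.1351] yaw 2.83 F [ 0.9 -1.  -2.1] w 0.200 g 59.3
[-0.7 -0.7  0.9] [ 0.   -0.05 -0.02]
-y out 2.8000000000000007 [-1.91  3.69]
-x out [1.2 2.  2.4 2.8 3.4 4.2 5.2 5.4 6.  6.6 7.6 8.6 8.8 9.2 9.4 9.8 9.8 9.4
 9.2 8.6 8.  4.6 3.6 3.2 3.  3.  2.8 2.4 2.2 2.2 2.  1.6 1.2 1.  1.  1.
 0.6 0.2]
side x l,r -125.91862499590528 127.51850337705673
```

View pics/c6.png

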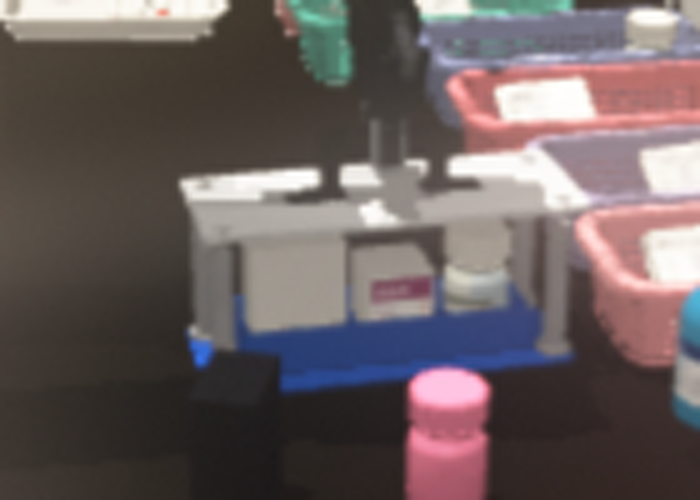

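The plate is level above the posts, with its left corner at (182,180) and right corner at (585,200), and everything below it stands. I'll pin down the plate's yaw and centre relative to the tool from sub-pixel edges in the first top picture.

```bash
python3 - <<'E'
from fit import *
im0=np.load("top0.npz")["im"]
def rect(im,c,a,hx,hy,z,ch,half):
    for _ in range(2):
        ex=np.array([np.cos(a),np.sin(a)]); ey=np.array([-ex[1],ex[0]]); o={}
        for n,A,B,d in(("+y",(-hx*.85,hy),(hx*.85,hy),ey),("-y",(-hx*.85,-hy),(hx*.85,-hy),-ey),("-x",(-hx,-hy*.6),(-hx,hy*.6),-ex),("+x",(hx,-hy*.6),(hx,hy*.6),ex)):
            r=edges("top",im,z,rk(*A,c,a),rk(*B,c,a),d,ch=ch,half=half); p=np.polyfit(r[:,0],r[:,1],1); o[n]=(np.median(r[:,1]),p[0])
        print({k:np.round(x,2) for k,x in o.items()})
        c=c+(ex*(o["+x"][0]-o["-x"][0])+ey*(o["+y"][0]-o["-y"][0]))/2000
        a=a+(o["+y"][1]-o["-y"][1])/2/1000/(2*hx*.85)
        print(c.round(5),np.rad2deg(a).round(3))
    return c,a
cc,ca=rect(im0,np.array([.479,.326]),np.deg2rad(8.4),.126,.05,.005,2,10)
rc,ra=rect(im0,np.array([.5646,.0315]),np.deg2rad(2.83),.124,.048,.006,0,10)
# cover in tool frame at grasp
tg=np.array([.4804,.3251]); ag=np.deg2rad(8.34)
s=manip.state(); p=np.array(s["tool_pos"][:2]); an=np.deg2rad(2.83)
off=np.linalg.inv(np.array([[np.cos(ag),-np.sin(ag)],[np.sin(ag),np.cos(ag)]]))@(cc-tg)
print("offset in tool yaw frame mm",off*1e3,"yaw off",np.rad2deg(ca)-8.34)
now=rk(*off,p,an); print("cover now",now,"rack",rc,"diff mm",(rc-now)*1e3, "yaw diff",np.rad2deg(ra-ca+ag-an))
E
```

```text
{'+y': array([ 2.57, -0.02]), '-y': array([ 3.29, -0.21]), '-x': array([2.  , 0.19]), '+x': array([ 3.57, -0.16])}
[0.47983 0.32576] 8.426
{'+y': array([ 2.86, -0.13]), '-y': array([ 3. , -0.1]), '-x': array([2.71, 0.13]), '+x': array([ 2.86, -0.12])}
[0.47991 0.3257 ] 8.421
{'+y': array([ 1.86, -0.48]), '-y': array([1.93, 0.72]), '-x': array([ 2.86, -0.07]), '+x': array([ 1.43, -1.11])}
[0.56389 0.03143] 2.667
{'+y': array([2.  , 0.15]), '-y': array([1.86, 0.17]), '-x': array([2.14, 0.03]), '+x': array([ 2.  , -1.23])}
[0.56381 0.0315 ] 2.665
offset in tool yaw frame mm [-0.39702926  0.6659065 ] yaw off 0.08145956469236282
cover now [0.56558441 0.03206127] rack [0.56381367 0.03149709] diff mm [-1.77073177 -0.56418108] yaw diff -0.2464582950255667
```

Request:
{"op": "play_rows", "data": {"steps": [[[-0.5,0.1,0.4,0,0,0.1],[-1.1,0.2,0.8,0,0,0.1],[-1.1,0.2,0.8,0,0,0.1],[-1.1,0.2,0.8,0,0,0.1],[-1.1,0.2,0.8,0,0,0.1],[-1.1,0.2,0.8,0,0,0.1],[-1.1,0.2,0.8,0,0,0.1],[-1.1,0.2,0.8,0,0,0.1]]]}}

```text
time: 19.8
tool_pos: [0.5648, 0.0311, 0.134]
tool_rot: [-0.0, 1.0, 0.024, 0.0]
contact_force: [0.6, -0.3, -2.1]
gripper_width: 0.199
grasp_force: 59.3
```

```bash
python3 - <<'E'
from fit import *
L=[];Pz=[];T=[]
rc=np.array([.5644,.0315]); ra=np.deg2rad(2.8); ex=np.array([np.cos(ra),np.sin(ra)]); ey=np.array([-ex[1],ex[0]])
for i in range(5):
    i2,P=cloud("side"); im,_=cloud("top"); s=manip.state(); T.append(s["tool_pos"]); zt=.1342-.019
    r=edges("top",im,zt,rk(-.1,-.05,rc,ra),rk(-.04,-.05,rc,ra),-ey)
    v=P.reshape(-1,3); o=np.array([.56,.0319]); d=v[:,:2]-o; A=d@ex; B=d@ey
    kk=(np.abs(A)<.15)&(np.abs(B)<.07)&(v[:,2]>zt-.012)&(v[:,2]<zt+.008); k=kk.reshape(384,512)
    rows=np.array([(np.nonzero(k[j])[0].min()-.5,np.nonzero(k[j])[0].max()+.5,j) for j in np.nonzero(k.any(1))[0]])
    l=plane("side",rows[:,[0,2]],zt)-o; q=plane("side",rows[:,[1,2]],zt)-o
    xl=np.median((l@ex)[np.abs(l@ey)<.04]); xr=np.median((q@ex)[np.abs(q@ey)<.04])
    hz=kk&(np.abs(A)<.1)&(np.abs(B)<.03)&(v[:,2]>zt-.004)
    L.append([np.median(r[:,1]),xl*1e3,xr*1e3,(xl+xr)*500,np.median(v[hz,2])*1e3])
    Pz.append([cyl(P,rk(x,y,o,ra),.008,.06,.095,.018)[1] for x,y in((.112,-.036),(-.112,-.036))])
print(np.round(L,2)); print(np.round(T,4)); pm=np.mean(Pz,0); print("front posts mid",pm,pm.mean(0), "-> rack", pm.mean(0)+.036*ey)
go()
E
```

```text
[[   2.6  -126.75  125.84   -0.45  114.63]
 [   2.6  -126.75  125.84   -0.45  114.61]
 [   2.6  -126.98  125.84   -0.57  114.7 ]
 [   2.6  -126.98  125.84   -0.57  114.63]
 [   2.6  -126.98  125.84   -0.57  114.58]]
[[0.5647 0.0311 0.134 ]
 [0.5647 0.0311 0.1339]
 [0.5647 0.0311 0.134 ]
 [0.5647 0.0311 0.134 ]
 [0.5647 0.0312 0.134 ]]
front posts mid [[ 0.67426  0.00152]
 [ 0.45022 -0.0095 ]] [ 0.56224 -0.00399] -> rack [0.56048141 0.03196702]
t 20.30 pos [0.5647 0.0312 0.134 ] yaw 2.74 F [ 0.7 -0.8 -2. ] w 0.198 g 59.3
```

Request:
{"op": "play_rows", "data": {"steps": [[[0.4,0.3,-0.3,0,0,0],[0.4,0.3,-0.3,0,0,0],[0.4,0.3,-0.3,0,0,0],[0.4,0.3,-0.3,0,0,0],[0.4,0.3,-0.3,0,0,0],[0.4,0.3,-0.3,0,0,0],[0.4,0.3,-0.3,0,0,0],[0.4,0.3,-0.3,0,0,0],[0.4,0.3,-0.3,0,0,0],[0.4,0.3,-0.3,0,0,0],[0.4,0.3,-0.3,0,0,0],[0.4,0.3,-0.3,0,0,0]]]}}

```text
time: 21.3
tool_pos: [0.5651, 0.0308, 0.1343]
tool_rot: [-0.0, 1.0, 0.024, 0.0]
contact_force: [-0.8, -0.5, -1.7]
gripper_width: 0.202
grasp_force: 59.3
```

```bash
python3 - <<'E'
from h import *
go(); s=manip.state(); print(np.abs(s["joint_vel"]).max(),s["tool_rot"]); print(order.job_done())
E
```

```text
t 21.30 pos [0.5651 0.0308 0.1343] yaw 2.74 F [-0.8 -0.5 -1.7] w 0.202 g 59.3
0.002518999647854236 [-1.01207417e-05  9.99714997e-01  2.38724515e-02  1.76450615e-04]
the job is handed in; nothing more can be done
None
```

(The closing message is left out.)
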